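# Clear the bench: bottles, stoppers and cup each to their own holder

## Task

Clear up the bench by kind: stand the two dropper bottles in the two-bay caddy, one in each bay, lifting each up over the front rail of its shelf; put both rubber stoppers side by side in the shallow rectangular tray and the porcelain cup in the round dish. Everything ends standing the way up you found it, flat on the floor of its holder. Keep the bottles and the cup upright and set them down without dropping them, and leave the bench timer where it is.

Things in the scene. Friction and masses are not known exactly. Their poses are not given: they have to be found in the camera images.
- dropper_amber: small amber glass dropper bottle, loose, 102 high: round body 37 across up to 45 mm, sloping in to the black cap and rubber teat (20 across) from 54 to 102 mm; hold it by the body. It starts behind the front rail of rail_shelf. Origin: centre of its underside; z up along the bottle. About 70 g, round, so its yaw does not matter
- dropper_clear: small clear glass dropper bottle, loose, 102 high: round body 37 across up to 45 mm, sloping in to the black cap and rubber teat (20 across) from 54 to 102 mm; hold it by the body. It starts behind the front rail of rail_shelf. Origin: centre of its underside; z up along the bottle. About 70 g, round, so its yaw does not matter
- stopper_a: rubber stopper, black, loose, solid, round, 34 across and 28 high, standing wide end up on a blue bench mat (2 mm thick) at the start; one of two alike, either may go at either end of the tray. Origin: centre of its underside; z up. About 20 g
- stopper_b: rubber stopper, black, loose, solid, round, 34 across and 28 high, standing wide end up on a blue bench mat (2 mm thick) at the start; one of two alike, either may go at either end of the tray. Origin: centre of its underside; z up. About 20 g
- cup: small white porcelain cup, open on top, loose, 36 across at the rim, 28 across at the foot, 29 high, standing on the blue bench mat (2 mm thick) at the start. Origin: centre of its underside; z up. About 20 g
- rail_shelf: low white bottle shelf, fixed, 74 deep (x), 242 wide (y). Origin: centre of its underside on the worktop; front faces -x. The bottles stand on its board at z = 30. Steel rail 6 thick along the front at x = -32, top at z = 55; side cheeks (y = +-118) and back board (x = +34) rise to z = 58. The bottles start near x = 2, one at y = +38..+62, the other at -62..-38, either on either side
- bottle_caddy: grey plastic bottle caddy, fixed: an open box with one cross wall that makes two equal square bays. 64 (x) by 124 (y) outside, walls 4 thick and 18 high, floor 3 thick. Origin: centre of its underside; the bays are 56 by 56 inside, centred at y = +30 and y = -30, x = 0
- stopper_tray: grey plastic stopper tray, fixed: a shallow open rectangular tray without any cross wall. 74 (x) by 136 (y) outside, walls 4 thick and 10 high, floor 4 thick. Origin: centre of its underside
- round_dish: grey plastic round dish, fixed, 80 across at the rim, 10 high, wall 3, flat floor 3 thick and about 66 across. Origin: centre of its underside
- timer: white bench timer, wedge-shaped, 51 x 62 x 57 high, loose, standing behind the work; a bystander that must not be moved. Origin: centre of its underside
Not all that is in view belongs to the job. What is shaped like the stopper_a but brown or turquoise is not meant.

How it is judged (in metres and radians):
At the end, for the whole second after the job is handed in: One dropper bottle stands in each bay of the caddy, both stoppers stand in the rectangular tray (not on one another) and the cup stands in the round dish (centre within 20 mm of the dish's centre); each rests on the floor of its holder (within a few mm), upright within 0.15 rad and at rest (((x of dropper_amber in the frame of bottle_caddy between -0.014 and 0.014 m and y of dropper_amber in the frame of bottle_caddy between 0.016 and 0.044 m and z of dropper_amber in the frame of bottle_caddy between 0 and 0.008 m and x of dropper_clear in the frame of bottle_caddy between -0.014 and 0.014 m and y of dropper_clear in the frame of bottle_caddy between -0.044 and -0.016 m and z of dropper_clear in the frame of bottle_caddy between 0 and 0.008 m) or (x of dropper_amber in the frame of bottle_caddy between -0.014 and 0.014 m and y of dropper_amber in the frame of bottle_caddy between -0.044 and -0.016 m and z of dropper_amber in the frame of bottle_caddy between 0 and 0.008 m and x of dropper_clear in the frame of bottle_caddy between -0.014 and 0.014 m and y of dropper_clear in the frame of bottle_caddy between 0.016 and 0.044 m and z of dropper_clear in the frame of bottle_caddy between 0 and 0.008 m)) and x of stopper_a in the frame of stopper_tray between -0.022 and 0.022 m and y of stopper_a in the frame of stopper_tray between -0.054 and 0.054 m and z of stopper_a in the frame of stopper_tray between 0 and 0.009 m and x of stopper_b in the frame of stopper_tray between -0.022 and 0.022 m and y of stopper_b in the frame of stopper_tray between -0.054 and 0.054 m and z of stopper_b in the frame of stopper_tray between 0 and 0.009 m and horizontal distance between cup and round_dish below 0.02 m and z of cup in the frame of round_dish between 0 and 0.008 m and angle between each of dropper_amber, dropper_clear, stopper_a, stopper_b, cup's own z axis and vertical below 0.15 rad and linear speed of each of dropper_amber, dropper_clear, stopper_a, stopper_b, cup below 0.02 m/s); the robot touches nothing.
It fails at once if the bench timer is pushed more than 30 mm from where it stood (distance of timer from where it was at the start of the episode above 0.03 m).
It fails at once if a dropper bottle or the cup is tipped by more than 35 degrees (angle between any of dropper_amber, dropper_clear, cup's own z axis and vertical above 0.61 rad).
It fails at once if a dropper bottle or the cup is dropped (out of the fingers and faster than 0.7 m/s, a fall of about 25 mm) ((contact force between the fingers and dropper_amber below 0.05 N and linear speed of dropper_amber above 0.7 m/s) or (contact force between the fingers and dropper_clear below 0.05 N and linear speed of dropper_clear above 0.7 m/s) or (contact force between the fingers and cup below 0.05 N and linear speed of cup above 0.7 m/s)).
It fails at once if a dropper bottle is forced through the front rail instead of lifted over it ((x of dropper_amber in the frame of rail_shelf between -0.045 and -0.022 m and y of dropper_amber in the frame of rail_shelf between -0.115 and 0.115 m and z of dropper_amber in the frame of rail_shelf below 0.045 m) or (x of dropper_clear in the frame of rail_shelf between -0.045 and -0.022 m and y of dropper_clear in the frame of rail_shelf between -0.115 and 0.115 m and z of dropper_clear in the frame of rail_shelf below 0.045 m)).
It also fails if it takes over 128 s, if anything falls off the work surface, if the arm or the gripper's body presses on something with over 40 N, if the wrist force passes 120 N, or if a joint passes its speed limit or range.

## Robot

A 6-joint arm with a two-finger parallel gripper is mounted at the origin on a cart in front of the work surface, level with it; the furniture and walls round the work are solid. World frame = base frame: x ahead of the robot, y to its left, z up, the work surface at z = 0. Lengths are in m, angles in degrees, forces in N, time in s.
With the tool pointing down it reaches from about 0.3 to 0.85 m from the base axis. Payload 5.4 kg.
Tool frame: the origin (TCP) lies on the centre line of the jaws, within the pads' length; the fingertips stand 11 mm ahead of it and the grasp point (between the pads) lies 8 mm behind it; z points along the fingers, y is the line along which they close (so a half turn about z gives the same grasp; the last joint's range is limited). The gripper opens to 85 mm and grips with 20 to 120 N. Pads are 22 mm wide; open, the fingers measure 114 mm over their backs; the gripper's body (76 mm by 85 mm) begins 54 mm behind the grasp point. The pads swing forward as they close: fully open they stand 13 mm farther back than shut.
Start: joints at [55.743, 9.076, 91.501, -0, 79.423, -12.038], TCP at [0.217, 0.532, 0.242] pointing down, gripper open.
Joint ranges: [-166.64, 166.64], [-54.1, 131.32], [10.49, 154.53], [-73.88, 253.88], [9.74, 151.15], [-171.62, 171.62]. Speed limits (degrees/s): [147.25, 147.25, 180, 180, 180, 180].

## Interface

Orientations are given as a 3x3 rotation matrix whose columns are the frame's x, y, z axes.
In Python, from cell import sense, optics, job gives the robot as it stands.
- The arm moves only by the shell command python3 -m inch 'ROWS' [FORCE]. ROWS is JSON, a list that holds one entry, the list of rows, each a list of 5 numbers: the shift along the tool's x, y, z scaled (see below), then the turn about the tool's z scaled (see below), then the opening, from -1 (shut) to 1 (fully open). In form: [[[dx, dy, dz, turn, hand], ...]]. A call has 1 to 20 rows; each row is the pose to reach, as a shift and turn from the pose commanded when the call began, along the tool's axes at that moment; what a row does not reach only later rows make up. The controller multiplies each number of a shift by 20 cm and each number of a turn by 90 degrees. A row lasts 1/8 s, in which the tool goes at most 62.5 mm and 10.7 degrees, less where a joint would pass 70% of its speed; a pose out of reach is approached as far as the arm can. A call with a number of a shift or a turn outside -1 to 1 is refused whole. A call with a gripper value outside its range is refused whole. The fingers move at their own pace and stop on an object; FORCE is the grip in N (left out, the last holds). Time passes only in rows, so rows that repeat a pose let the fingers close. It gives the time, the measured TCP pose, the force, the opening and the grip force at its end, in the units of the state.
- sense(): the state, without advancing time (a new reading comes with each control period).
- optics.get_image(name): name is "scene" or "side" or "wrist"; returns a dict with "pixels" (400x640x3 uint8, blue, green, red), "depth" (400x640 float32, m along the optical axis (not along the pixel's ray), 0 where there is no reading), "mtx" (3x3 intrinsics, pixels), "xyz" and "attitude" of the camera in the world. Camera axes: x right, y down, z forward; pixel columns grow to the right and rows downward; lengths in m; the calibration is good to about 2 mm. The wrist camera is an equidistant fisheye: a pixel r from the principal point sees the ray r / f radians off the axis. A picture is of the moment at which its call begins.
- job.close_job(): hands the job in; it is judged then, once.
The state is a dict: "time": time; "joint_positions": joint angles; "dq": joint speeds; "tau": joint torques, N m; "position": TCP position; "eef_rot": TCP orientation; "wrist_force": force on the tool from outside, world axes, zero at the start; "ft_torque": the same for the moment, N m; "opening": finger opening in m; "finger_force": force on a finger pad.
Only numpy, scipy, OpenCV 4.12 (cv2) and the standard library are available. Lean on these libraries where they do the work, as an engineer would, in place of code of your own. Each camera call takes 0.05 s, during which the arm holds its last target. There are 200 camera calls.

## Working session

There is one attempt and no reset: what is moved stays moved. The work goes in short steps, Python scripts to look and compute and a shell command to move; the robot and the scene stay as the last step left them, time stands still between calls to the robot, and variables do not carry over. Pictures are saved under pics/ and viewed, at most 14 in all, crops included, and the job is handed in when it is done.

```bash
ls; mkdir -p pics; cat > h.py <<'E'
import numpy as np, cv2
from cell import sense, optics, job
def shot(n):
    d=optics.get_image(n); np.savez('/tmp/%s.npz'%n,**{k:np.array(v) for k,v in d.items()}); return d
def cloud(d):
    K=np.array(d['mtx']);R=np.array(d['attitude']);t=np.array(d['xyz']);Z=d['depth']
    v,u=np.mgrid[:Z.shape[0],:Z.shape[1]]
    P=np.stack([(u-K[0,2])/K[0,0]*Z,(v-K[1,2])/K[1,1]*Z,Z],-1)
    return P@R.T+t
E
python3 - <<'E'
from h import *
for n in ['scene','side']:
    d=shot(n); cv2.imwrite('pics/%s0.png'%n,d['pixels']); print(n,d['mtx'],d['xyz'],d['attitude'])
print(sense())
E
```

```text
pics
scene [[437.97649315   0.         322.74930791]
 [  0.         437.97649315 200.41014801]
 [  0.           0.           1.        ]] [ 0.21224144 -0.66249852  0.98667507] [[ 0.88772112 -0.35567064  0.29231765]
 [-0.4603188  -0.69620768  0.55081891]
 [ 0.00760367 -0.62353289 -0.78176014]]
side [[465.08514404   0.         318.96067332]
 [  0.         465.08514404 202.46393241]
 [  0.           0.           1.        ]] [ 0.37926576 -0.96486644  0.52010037] [[ 0.98232421 -0.06915844  0.17394327]
 [-0.18669044 -0.42963943  0.88349117]
 [ 0.01363202 -0.9003483  -0.43495643]]
{'time': 0.1, 'joint_positions': array([ 5.57411167e+01,  9.11033696e+00,  9.15646777e+01,  1.23392238e-03,
        7.94225423e+01, -1.20404147e+01]), 'dq': array([ 0.02628802, -0.23829864, -0.15283023,  0.07065789,  0.10153783,
       -0.06191872]), 'tau': array([ 5.23508297e-04, -3.96990144e+01, -3.32337320e+01, -1.14341356e-04,
        4.12367677e-03, -8.08562817e-06]), 'position': array([0.2171704 , 0.53185382, 0.24140506]), 'eef_rot': array([[-9.25747059e-01,  3.78142076e-01, -9.75997097e-04],
       [ 3.78143149e-01,  9.25746084e-01, -1.39535940e-03],
       [ 3.75881391e-04, -1.66081647e-03, -9.99998550e-01]]), 'wrist_force': array([ 0.04150316, -0.63762974, -0.05892405]), 'ft_torque': array([ 0.04078634, -0.01854167,  0.00772973]), 'finger_force': 0.0, 'opening': 0.08572995488017379}
```

View pics/scene0.png

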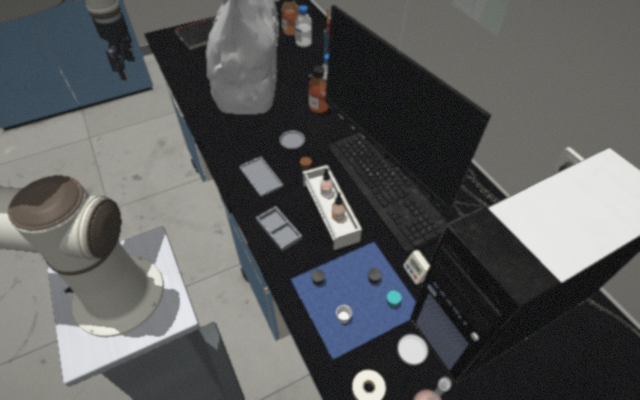

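View pics/side0.png

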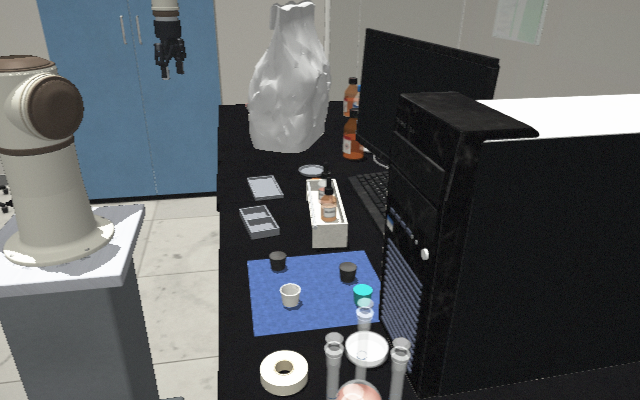

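The scene shows stopper candidates at (318,277) and (375,275), both black and on the mat, turquoise at (394,298), and brown at (305,161), which is off the mat. The first two fit the description. The cup is at (344,314), caddy (278,228), tray (261,175), grey dish (292,139), shelf (331,206) and timer (417,266). The white saucer at (412,349) isn't the dish. The side view agrees. Next I'll take an enlarged crop and measure.

```bash
cat > m.py <<'E'
from h import *
d=dict(np.load('/tmp/scene.npz')); s=dict(np.load('/tmp/side.npz'))
im=d['pixels']
a=cv2.resize(im[255:335,290:430],None,fx=5,fy=5,interpolation=cv2.INTER_CUBIC)
b=cv2.resize(im[120:250,230:370],None,fx=4,fy=4,interpolation=cv2.INTER_CUBIC)[:,:]
cv2.imwrite('pics/crop_a.png',a); cv2.imwrite('pics/crop_b.png',b)
for n,q in(('scene',d),('side',s)):
    P=cloud(q); hsv=cv2.cvtColor(q['pixels'],cv2.COLOR_BGR2HSV)
    ok=(q['depth']>0)&(P[...,0]>.2)&(P[...,0]<.95)&(abs(P[...,1])<.6)
    z=P[...,2]; tab=ok&(abs(z)<.004); print(n,'table z',np.median(z[ok&(z<.03)&(z>-.03)]),ok.sum())
    m=(ok&(z>.006)&(z<.15)).astype(np.uint8)
    k,lab,st,c=cv2.connectedComponentsWithStats(m)
    for i in range(1,k):
        if st[i,4]<40: continue
        p=P[lab==i]; print(st[i,:5],'px',c[i].round(),'min',p.min(0).round(3),'max',p.max(0).round(3),'z98',np.percentile(p[:,2],98).round(3),'bgr',np.median(q['pixels'][lab==i],0))
E
python3 m.py
```

```text
scene table z -0.0005904867829249483 117500
[ 207   55   68   58 2159] px [244.  92.] min [0.435 0.457 0.006] max [0.683 0.597 0.15 ] z98 0.147 bgr [103. 103. 103.]
[ 309   54  148  230 9906] px [386. 178.] min [ 0.664 -0.314  0.006] max [0.837 0.574 0.15 ] z98 0.146 bgr [41. 42. 41.]
[300 157  11  13 109] px [305. 163.] min [0.576 0.156 0.006] max [0.61  0.194 0.031] z98 0.03 bgr [ 54.  78. 115.]
[262 159  20  25  45] px [272. 172.] min [0.48  0.141 0.006] max [0.499 0.256 0.013] z98 0.013 bgr [125. 122. 119.]
[239 160  22  36  73] px [249. 175.] min [0.413 0.127 0.006] max [0.461 0.268 0.012] z98 0.012 bgr [119. 114. 112.]
[ 303  166   58   82 2335] px [332. 206.] min [ 0.53  -0.136  0.006] max [0.628 0.114 0.132] z98 0.116 bgr [160. 167. 173.]
[256 207  45  43 380] px [278. 228.] min [ 0.384 -0.071  0.006] max [0.467 0.063 0.021] z98 0.019 bgr [110.  107.5 105. ]
[311 269  14  16 169] px [317. 277.] min [ 0.434 -0.207  0.006] max [ 0.467 -0.174  0.034] z98 0.031 bgr [90. 86. 84.]
[368 268  13  16 165] px [374. 275.] min [ 0.56  -0.268  0.007] max [ 0.593 -0.233  0.033] z98 0.032 b
[... 1675 characters left out ...]
] min [ 0.434 -0.207  0.006] max [ 0.466 -0.172  0.033] z98 0.032 bgr [67. 59. 51.]
[339 262  18  20 287] px [347. 271.] min [ 0.56  -0.268  0.006] max [ 0.592 -0.235  0.032] z98 0.031 bgr [78. 75. 70.]
[280 284  20  22 369] px [290. 294.] min [ 0.442 -0.322  0.006] max [ 0.477 -0.286  0.033] z98 0.031 bgr [171. 176. 175.]
[353 284  19  20 264] px [361. 292.] min [ 0.568 -0.342  0.006] max [ 0.602 -0.308  0.032] z98 0.032 bgr [235. 237.  88.]
[ 338  331   50   69 1785] px [365. 360.] min [ 0.487 -0.576  0.006] max [ 0.591 -0.413  0.15 ] z98 0.145 bgr [233. 234. 236.]
[ 260  350   47   44 1579] px [283. 371.] min [ 0.395 -0.504  0.006] max [ 0.462 -0.435  0.022] z98 0.021 bgr [254. 255. 255.]
```

```bash
cat > m2.py <<'E'
from h import *
A=[]
for n in('scene','side'):
    q=dict(np.load('/tmp/%s.npz'%n));P=cloud(q)[q['depth']>0]; A.append(P)
P=np.vstack(A)
def sel(x0,x1,y0,y1,z0,z1):
    return P[(P[:,0]>x0)&(P[:,0]<x1)&(P[:,1]>y0)&(P[:,1]<y1)&(P[:,2]>z0)&(P[:,2]<z1)]
def rect(n,p):
    r=cv2.minAreaRect((p[:,:2]*1000).astype(np.float32)); print(n,len(p),np.round(r[0],1),np.round(r[1],1),round(r[2],1))
def circ(n,p):
    c,r=cv2.minEnclosingCircle((p[:,:2]*1000).astype(np.float32)); print(n,len(p),np.round(c,1),round(r,1),'med',np.median(p,0).round(4))
rect('caddy',sel(.36,.49,-.09,.08,.012,.025))
rect('tray',sel(.39,.52,.11,.29,.007,.016))
rect('shelf',sel(.51,.66,-.15,.13,.035,.062))
circ('dish',sel(.53,.66,.2,.32,.006,.016))
circ('stA',sel(.42,.48,-.22,-.16,.02,.04));circ('stB',sel(.54,.61,-.28,-.22,.02,.04));circ('cup',sel(.43,.49,-.34,-.27,.02,.04))
cap=sel(.53,.63,-.13,.11,.085,.16)
print('caps',cap.min(0),cap.max(0)); 
ys=np.sort(cap[:,1]); g=np.argmax(np.diff(ys)); y=(ys[g]+ys[g+1])/2
circ('capL',cap[cap[:,1]>y]);circ('capR',cap[cap[:,1]<y])
b=sel(.60,.72,-.33,-.1,.01,.1)
rect('timer',b)
E
python3 m2.py
```

```text
caddy 599 [425.8  -2. ] [ 66.7 129.7] 10.4
tray 258 [455.4 197.7] [ 75.6 140.8] 6.4
shelf 1861 [580.6 -12.5] [251.2  76.2] 83.9
dish 86 [605.6 293.9] 41.3 med [0.5962 0.2719 0.0089]
stA 333 [ 449.6 -189.4] 17.8 med [ 0.4495 -0.1934  0.029 ]
stB 342 [ 576.1 -250.4] 17.7 med [ 0.5756 -0.2542  0.029 ]
cup 294 [ 459.9 -303.9] 18.5 med [ 0.4603 -0.2994  0.0265]
caps [ 0.56603382 -0.06876547  0.08505858] [0.60113697 0.04326725 0.13303057]
capL 218 [588.6  31.4] 12.7 med [0.5865 0.0292 0.1053]
capR 257 [577.9 -56.1] 13.3 med [ 0.5765 -0.0595  0.1044]
timer 1051 [ 660.  -212.2] [119.8 224.4] 0.0
```

View pics/crop_a.png

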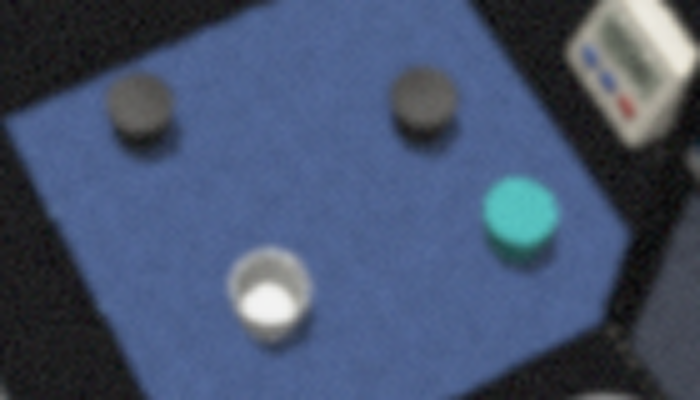

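View pics/crop_b.png

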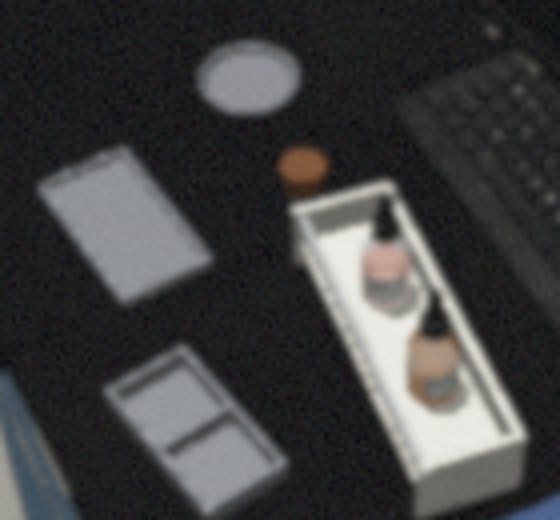

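Crop A confirms two black stoppers on the mat, plus a turquoise one that isn't meant. Crop B shows the clear bottle (pink-looking) on the left at scene (324,187), amber on the right at (338,209), the brown stopper, and the caddy's two bays. In the shelf frame the bottles come out at (3,45) and (2,-44), inside the stated ranges. Next: dish centre and obstacle clearance, while turning the tool so that tool y = +x, tool x = +y and z is down.

```bash
python3 - <<'E'
from h import *
A=[]
for n in('scene','side'):
    q=dict(np.load('/tmp/%s.npz'%n)); P=cloud(q); A.append(P[q['depth']>0])
    K,R,t=q['mtx'],q['attitude'],q['xyz']
    g=q['pixels'].max(-1)>75; m=(g&(q['depth']>0)&(P[...,0]>.54)&(P[...,0]<.66)&(P[...,1]>.215)&(P[...,1]<.335)&(P[...,2]<.02)).astype(np.uint8)
    k,l,s,c=cv2.connectedComponentsWithStats(m); i=1+np.argmax(s[1:,4]); 
    v,u=np.nonzero(l==i); r=np.stack([(u-K[0,2])/K[0,0],(v-K[1,2])/K[1,1],np.ones(len(u))],-1)@R.T
    p=t+r*((.008-t[2])/r[:,2:]); 
    print(n,c[i],s[i],cv2.minEnclosingCircle((p[:,:2]*1000).astype(np.float32)),p.mean(0).round(4),p.min(0),p.max(0))
P=np.vstack(A)
for z0 in(.02,.1,.2,.3,.4,.5):
    p=P[(P[:,2]>z0)&(P[:,2]<z0+.1)&(P[:,0]>.62)&(P[:,0]<1)]
    print(z0,[ (round(y,2),p[(p[:,1]>y)&(p[:,1]<y+.1),0].min().round(3)) for y in(-.35,-.25,-.15,-.05,.05,.15,.25,.35) if ((p[:,1]>y)&(p[:,1]<y+.1)).any()])
E
python3 -m inch '[[[0,0,0,0.753,0.4],[0,0,0,0.753,0.4],[0,0,0,0.753,0.4],[0,0,0,0.753,0.4],[0,0,0,0.753,0.4],[0,0,0,0.753,0.4],[0,0,0,0.753,0.4],[0,0,0,0.753,0.4]]]' 40
```

```text
scene [291.90082645 139.45179063] [280 131  25  18 363] ((606.427978515625, 295.1338806152344), 42.56624221801758) [0.6053 0.2947 0.008 ] [0.56458525 0.25461366 0.008     ] [0.64689992 0.33501107 0.008     ]
side [310.61637931 170.12068966] [298 165  25  12 232] ((602.659423828125, 294.7115783691406), 46.91361618041992) [0.6008 0.2955 0.008 ] [0.56405878 0.24813309 0.008     ] [0.63885313 0.3392797  0.008     ]
0.02 [(-0.35, np.float64(0.666)), (-0.25, np.float64(0.713)), (-0.15, np.float64(0.713)), (-0.05, np.float64(0.62)), (0.05, np.float64(0.62)), (0.15, np.float64(0.713)), (0.25, np.float64(0.74)), (0.35, np.float64(0.722))]
0.1 [(-0.25, np.float64(0.81)), (-0.15, np.float64(0.795)), (-0.05, np.float64(0.781)), (0.05, np.float64(0.766)), (0.15, np.float64(0.753)), (0.25, np.float64(0.74)), (0.35, np.float64(0.725))]
0.2 [(-0.25, np.float64(0.816)), (-0.15, np.float64(0.801)), (-0.05, np.float64(0.79)), (0.05, np.float64(0.772)), (0.15, np.float64(0.76)), (0.25, np.float64(0.746))]
0.3 [(-0.25, np.float64(0.822)), (-0.15, np.float64(0.808)), (-0.05, np.float64(0.792)), (0.05, np.float64(0.779)), (0.15, np.float64(0.763)), (0.25, np.float64(0.751))]
0.4 [(0.15, np.float64(0.775))]
0.5 []
time: 1.1
position: [0.2173, 0.532, 0.2418]
eef_rot: [[-0.001, 1.0, -0.001], [1.0, 0.001, -0.001], [-0.001, -0.001, -1.0]]
wrist_force: [-0.3, -0.7, -0.2]
opening: 0.0597
finger_force: 0.0
```

```bash
python3 -m inch '[[[-1,0.5,0,0,0.4],[-1,0.5,0,0,0.4],[-1,0.5,0,0,0.4],[-1,0.5,0,0,0.4],[-1,0.5,0,0,0.4]]]' | sed -n 2p
python3 -m inch '[[[-1,1,0,0,0.4],[-1,1,0,0,0.4],[-1,1,0,0,0.4],[-1,1,0,0,0.4],[-1,1,0,0,0.4],[-1,1,0,0,0.4]]]' | sed -n 2p
python3 -m inch '[[[-0.505,0.355,0,0,0.4],[-0.505,0.355,0,0,0.4],[-0.505,0.355,0,0,0.4],[-0.505,0.355,0,0,0.4]]]'
```

```text
position: [0.3183, 0.3307, 0.2423]
position: [0.5186, 0.1319, 0.2419]
time: 2.98
position: [0.588, 0.0331, 0.2419]
eef_rot: [[-0.002, 1.0, -0.001], [1.0, 0.002, 0.001], [0.001, -0.001, -1.0]]
wrist_force: [-0.1, 0.1, 1.2]
opening: 0.0598
finger_force: 0.0
```

```bash
python3 -m inch '[[[0,0,0.3,0,0.4],[0,0,0.55,0,0.4],[0,0,0.7,0,0.4],[0,0,0.78,0,0.4],[0,0,0.84,0,0.4],[0,0,0.84,0,0.4],[0,0,0.84,0,0.4]]]'
python3 - <<'E'
from h import *
d=shot('side'); cv2.imwrite('pics/b1.png',cv2.resize(d['pixels'][110:260,250:400],None,fx=4,fy=4))
E
```

```text
time: 3.85
position: [0.5895, 0.0313, 0.0757]
eef_rot: [[-0.0, 1.0, 0.002], [1.0, 0.0, -0.0], [-0.0, 0.002, -1.0]]
wrist_force: [-0.4, 0.3, -0.9]
opening: 0.0599
finger_force: 0.0
```

View pics/b1.png

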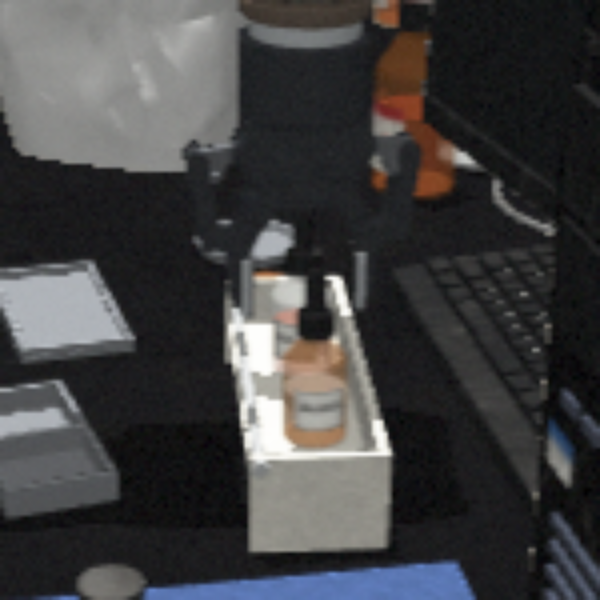

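The fingers (crop columns 245 and 365) straddle the rear bottle above rail height, and the amber bottle in front is clear of them. Closing gently, then lifting a little.

```bash
python3 -m inch '[[[0,0,0,0,-0.4],[0,0,0,0,-0.4],[0,0,0,0,-0.4],[0,0,0,0,-0.4],[0,0,0,0,-0.4],[0,0,0,0,-0.4]]]' 30
python3 -m inch '[[[0,0,-0.05,0,-0.4],[0,0,-0.1,0,-0.4],[0,0,-0.2,0,-0.4],[0,0,-0.2,0,-0.4]]]'
python3 - <<'E'
from h import *
d=shot('side'); cv2.imwrite('pics/b2.png',cv2.resize(d['pixels'][110:260,250:400],None,fx=4,fy=4))
E
```

```text
time: 4.65
position: [0.5894, 0.0312, 0.0752]
eef_rot: [[-0.0, 1.0, 0.002], [1.0, 0.0, -0.0], [-0.0, 0.002, -1.0]]
wrist_force: [1.3, -0.8, 6.0]
opening: 0.0349
finger_force: 29.8
time: 5.15
position: [0.5903, 0.0311, 0.1171]
eef_rot: [[-0.0, 1.0, 0.005], [1.0, 0.0, -0.001], [-0.001, 0.005, -1.0]]
wrist_force: [-0.3, 0.4, -1.3]
opening: 0.035
finger_force: 30.0
```

View pics/b2.png

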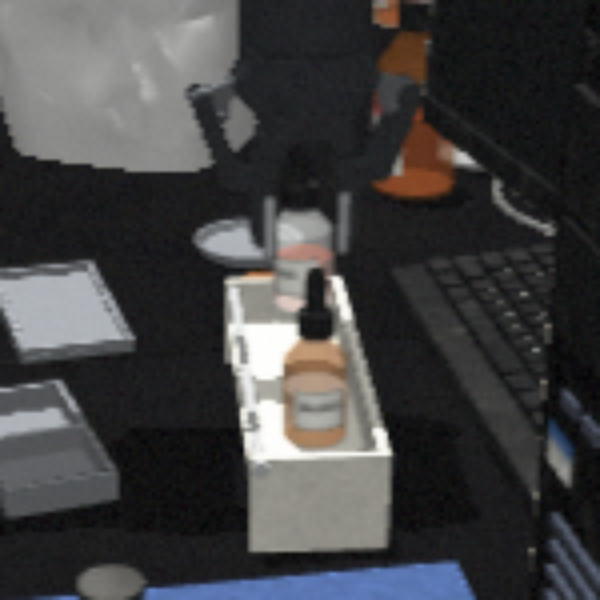

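```bash
python3 -m inch '[[[0,0,-0.08,0,-0.4],[-0.01,-0.15,-0.08,0,-0.4],[-0.01,-0.35,-0.08,0,-0.4],[-0.018,-0.6,-0.08,0,-0.4],[-0.018,-0.75,-0.08,0,-0.4],[-0.018,-0.85,-0.08,0,-0.4],[-0.018,-0.85,-0.08,0,-0.4],[-0.018,-0.85,-0.08,0,-0.4],[-0.018,-0.85,-0.08,0,-0.4]]]'
python3 - <<'E'
from h import *
d=shot('side');P=cloud(d)
p=P[(d['depth']>0)&(abs(P[...,0]-.42)<.05)&(abs(P[...,1]-.0275)<.05)&(P[...,2]>.03)&(P[...,2]<.14)]
print(np.percentile(p[:,2],[0,1,2,5]),len(p)); b=p[p[:,2]<p[:,2].min()+.03]; print(cv2.minEnclosingCircle((b[:,:2]*1000).astype(np.float32)),sense()['position'])
cv2.imwrite('pics/b3.png',cv2.resize(d['pixels'][90:250,190:340],None,fx=3,fy=3))
E
```

```text
time: 6.32
position: [0.4194, 0.0276, 0.1306]
eef_rot: [[-0.0, 1.0, 0.001], [1.0, 0.0, -0.0], [-0.0, 0.001, -1.0]]
wrist_force: [1.0, -0.4, -0.8]
opening: 0.0353
finger_force: 30.1
[0.08562372 0.08687202 0.08836672 0.09000047] 439
((417.9989929199219, 26.745553970336914), 18.2225341796875) [0.4192503  0.02762059 0.13051454]
```

View pics/b3.png

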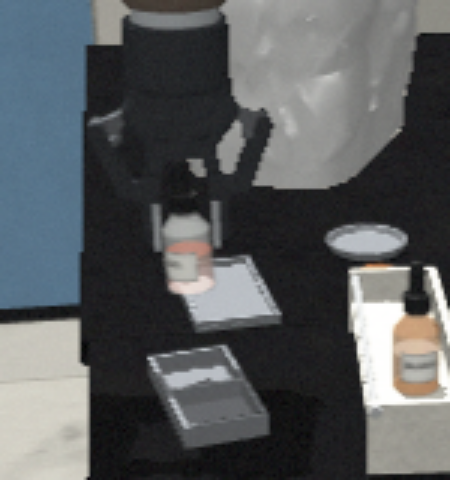

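The clear bottle hangs upright over the +y bay with its base at z 85 mm, matching the 45 mm offset I held. Lowering.

```bash
python3 -m inch '[[[0,0.012,0.12,0,-0.4],[0,0.012,0.25,0,-0.4],[0,0.012,0.33,0,-0.4],[0,0.012,0.37,0,-0.4],[0,0.012,0.39,0,-0.4],[0,0.012,0.4,0,-0.4],[0,0.012,0.41,0,-0.4],[0,0.012,0.41,0,-0.4]]]'
```

```text
time: 7.38
position: [0.4211, 0.0277, 0.0485]
eef_rot: [[-0.0, 1.0, 0.0], [1.0, 0.0, -0.0], [-0.0, 0.0, -1.0]]
wrist_force: [1.1, -0.7, -0.9]
opening: 0.0352
finger_force: 30.1
```

```bash
python3 -m inch '[[[0,0,0.004,0,-0.4],[0,0,0.004,0,-0.4],[0,0,0.004,0,-0.1],[0,0,0.004,0,0],[0,0,0.004,0,0.2],[0,0,0.004,0,0.3],[0,0,0.004,0,0.3]]]'
python3 -m inch '[[[0,0,-0.2,0,0.3],[0,0,-0.5,0,0.3],[0,0,-0.8,0,0.4],[0,0,-0.8,0,0.4],[0,0,-0.8,0,0.4]]]'
```

```text
time: 8.25
position: [0.4209, 0.0277, 0.0475]
eef_rot: [[-0.0, 1.0, -0.0], [1.0, 0.0, -0.0], [-0.0, -0.0, -1.0]]
wrist_force: [-0.0, 0.7, 1.1]
opening: 0.0555
finger_force: 0.0
time: 8.88
position: [0.4205, 0.0278, 0.2068]
eef_rot: [[-0.0, 1.0, -0.001], [1.0, 0.0, 0.0], [0.0, -0.001, -1.0]]
wrist_force: [-0.1, 0.7, -0.7]
opening: 0.0597
finger_force: 0.0
```

```bash
python3 -m inch '[[[-0.419,0.788,0,0,0.4],[-0.419,0.788,0,0,0.4],[-0.419,0.788,0,0,0.4],[-0.419,0.788,0,0,0.4],[-0.419,0.788,0,0,0.4]]]' | sed -n 2p
python3 -m inch '[[[-0.419,0.788,0,0,0.4]]]' >/dev/null 2>&1 <<< '' & kill $! 2>/dev/null; wait 2>/dev/null
python3 - <<'E'
from h import *
d=shot('scene');P=cloud(d);print(sense()['position'])
def q(n,x,y,z0,z1,r=.035):
    p=P[(d['depth']>0)&(np.hypot(P[...,0]-x,P[...,1]-y)<r)&(P[...,2]>z0)&(P[...,2]<z1)]
    print(n,len(p),cv2.minEnclosingCircle((p[:,:2]*1000).astype(np.float32)),p[:,2].max().round(4))
q('clearcap',.42,.0275,.065,.12)
q('ambercap',.578,-.056,.088,.14)
E
```

```text
position: [0.5771, -0.0555, 0.205]
[ 0.57711681 -0.05530817  0.20587483]
clearcap 77 ((421.9268493652344, 29.398059844970703), 10.903934478759766) 0.1042
ambercap 85 ((577.7540893554688, -55.91379928588867), 11.23279857635498) 0.1316
```

The clear bottle stands in its bay (top at 104 mm). The extra background line in that last command was a slip: it was killed before it ran, and the pose confirms nothing moved. Descending on amber.

```bash
python3 -m inch '[[[0,0,0.25,0,0.4],[0,0,0.45,0,0.4],[0,0,0.58,0,0.4],[0,0,0.64,0,0.4],[0,0,0.655,0,0.4],[0,0,0.655,0,0.4]]]' | sed -n 2p
python3 -m inch '[[[0,0,0,0,-0.4],[0,0,0,0,-0.4],[0,0,0,0,-0.4],[0,0,0,0,-0.4],[0,0,0,0,-0.4],[0,0,0,0,-0.4]]]' 30
python3 -m inch '[[[0,0,-0.05,0,-0.4],[0,0,-0.1,0,-0.4],[0,0,-0.2,0,-0.4],[0,0,-0.28,0,-0.4],[0,0,-0.28,0,-0.4]]]'
```

```text
position: [0.5792, -0.0561, 0.0777]
time: 11.05
position: [0.5795, -0.0564, 0.0778]
eef_rot: [[-0.0, 1.0, 0.002], [1.0, 0.0, -0.001], [-0.001, 0.002, -1.0]]
wrist_force: [-1.0, 0.5, 5.6]
opening: 0.0353
finger_force: 29.7
time: 11.68
position: [0.58, -0.0565, 0.135]
eef_rot: [[-0.0, 1.0, 0.004], [1.0, 0.0, -0.001], [-0.001, 0.004, -1.0]]
wrist_force: [0.3, -0.5, -1.7]
opening: 0.0349
finger_force: 30.2
```

```bash
python3 -m inch '[[[0,-0.1,0,0,-0.4],[0.02,-0.3,0,0,-0.4],[0.06,-0.5,0,0,-0.4],[0.1,-0.66,0,0,-0.4],[0.125,-0.744,0,0,-0.4],[0.125,-0.744,0,0,-0.4],[0.125,-0.744,0,0,-0.4],[0.125,-0.744,0,0,-0.4]]]'
python3 - <<'E'
from h import *
d=shot('side');P=cloud(d)
p=P[(d['depth']>0)&(abs(P[...,0]-.43)<.05)&(abs(P[...,1]+.0315)<.025)&(P[...,2]>.03)&(P[...,2]<.14)]
print(np.percentile(p[:,2],[0,1,2,5]),len(p)); b=p[p[:,2]<p[:,2].min()+.03]; print(cv2.minEnclosingCircle((b[:,:2]*1000).astype(np.float32)),sense()['position'])
E
```

```text
time: 12.68
position: [0.4305, -0.0314, 0.1326]
eef_rot: [[-0.0, 1.0, 0.0], [1.0, 0.0, -0.0], [-0.0, 0.0, -1.0]]
wrist_force: [-0.1, 0.2, -0.6]
opening: 0.0346
finger_force: 30.2
[0.08451088 0.08599124 0.08670852 0.08879638] 475
((429.3007507324219, -33.2199592590332), 17.973709106445312) [ 0.4303253  -0.0313124   0.13254272]
```

```bash
python3 -m inch '[[[0.004,0.006,0.12,0,-0.4],[0.004,0.006,0.25,0,-0.4],[0.004,0.006,0.33,0,-0.4],[0.004,0.006,0.37,0,-0.4],[0.004,0.006,0.39,0,-0.4],[0.004,0.006,0.4,0,-0.4],[0.004,0.006,0.406,0,-0.4],[0.004,0.006,0.406,0,-0.4]]]' | sed -n 2,4p
python3 -m inch '[[[0,0,0.003,0,-0.4],[0,0,0.003,0,-0.4],[0,0,0.003,0,-0.1],[0,0,0.003,0,0],[0,0,0.003,0,0.2],[0,0,0.003,0,0.3],[0,0,0.003,0,0.3]]]'
python3 -m inch '[[[0,0,-0.2,0,0.3],[0,0,-0.5,0,0.3],[0,0,-0.8,0,0.4],[0,0,-0.8,0,0.4],[0,0,-0.8,0,0.4]]]' | sed -n 2p
python3 - <<'E'
from h import *
for n in('scene','side'):
    d=shot(n);P=cloud(d)
    for k,x,y in(('clear',.42,.0285),('amber',.431,-.0315)):
        p=P[(d['depth']>0)&(np.hypot(P[...,0]-x,P[...,1]-y)<.03)&(P[...,2]>.062)&(P[...,2]<.12)]
        if len(p): print(n,k,len(p),cv2.minEnclosingCircle((p[:,:2]*1000).astype(np.float32)),p[:,2].max().round(4))
E
```

```text
position: [0.4312, -0.0304, 0.0516]
eef_rot: [[-0.0, 1.0, 0.001], [1.0, 0.0, -0.0], [-0.0, 0.001, -1.0]]
wrist_force: [0.3, -0.0, -1.4]
time: 14.6
position: [0.4309, -0.0303, 0.0507]
eef_rot: [[-0.0, 1.0, -0.0], [1.0, 0.0, -0.0], [-0.0, -0.0, -1.0]]
wrist_force: [0.1, -0.2, -1.1]
opening: 0.0556
finger_force: 0.0
position: [0.4307, -0.0302, 0.2102]
scene clear 79 ((421.00531005859375, 27.836816787719727), 10.65631103515625) 0.1023
scene amber 84 ((432.1632995605469, -27.293434143066406), 12.161097526550293) 0.1035
side clear 114 ((419.573486328125, 26.738386154174805), 9.228919982910156) 0.1048
side amber 141 ((429.5698547363281, -32.52301025390625), 11.241922378540039) 0.1052
```

Both bottles stand in their bays, with tops at about 104 mm. Next is stopper A at (0.4496, -0.1894).

```bash
python3 -m inch '[[[-0.796,0.095,0,0,0.4],[-0.796,0.095,0,0,0.4],[-0.796,0.095,0,0,0.4],[-0.796,0.095,0.3,0,0.4],[-0.796,0.095,0.55,0,0.4],[-0.796,0.095,0.75,0,0.4],[-0.796,0.095,0.88,0,0.4],[-0.796,0.095,0.94,0,0.4],[-0.796,0.095,0.94,0,0.4]]]'|sed -n 2,4p
python3 -m inch '[[[0,0,0,0,-0.4],[0,0,0,0,-0.4],[0,0,0,0,-0.4],[0,0,0,0,-0.4],[0,0,0,0,-0.4],[0,0,0,0,-0.4]]]' 30
python3 -m inch '[[[0,0,-0.1,0,-0.4],[0,0,-0.25,0,-0.4],[0,0,-0.35,0,-0.4],[0,0,-0.35,0,-0.4]]]'
python3 - <<'E'
from h import *
d=shot('side'); cv2.imwrite('pics/s1.png',cv2.resize(d['pixels'][170:320,220:400],None,fx=4,fy=4))
E
```

```text
position: [0.4491, -0.1888, 0.0216]
eef_rot: [[-0.0, 1.0, -0.002], [1.0, 0.0, 0.002], [0.002, -0.002, -1.0]]
wrist_force: [0.0, -0.0, -0.4]
time: 17.2
position: [0.451, -0.1902, 0.0241]
eef_rot: [[-0.0, 1.0, 0.002], [1.0, 0.0, -0.002], [-0.002, 0.002, -1.0]]
wrist_force: [-0.4, 1.2, 6.9]
opening: 0.0328
finger_force: 30.1
time: 17.7
position: [0.4512, -0.1903, 0.0944]
eef_rot: [[-0.0, 1.0, 0.003], [1.0, 0.0, -0.003], [-0.003, 0.003, -1.0]]
wrist_force: [-0.2, -0.2, -0.2]
opening: 0.0326
finger_force: 29.9
```

View pics/s1.png

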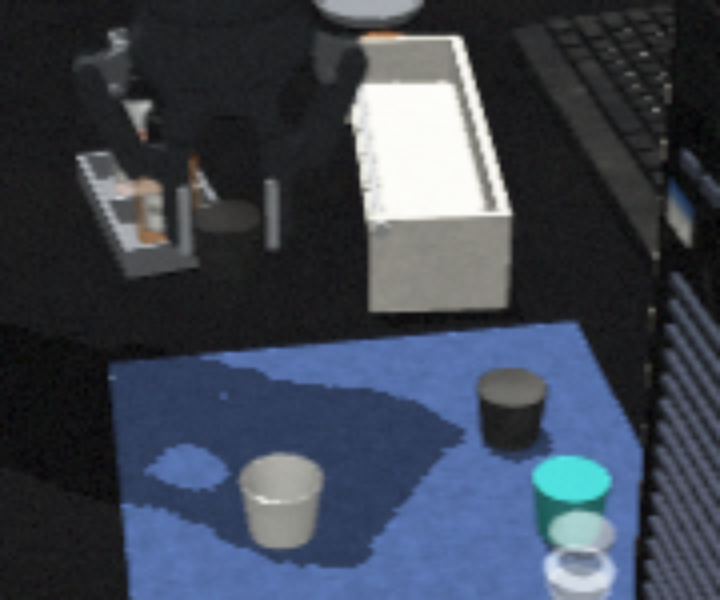

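The stopper is held upright at crop (228,215). The path to the tray passes over the bottles, so I'm raising to z≈0.2 before moving across.

```bash
python3 -m inch '[[[0,0,-0.27,0,-0.4],[0.1,0,-0.53,0,-0.4],[0.35,0,-0.53,0,-0.4],[0.6,0,-0.53,0,-0.4],[0.85,0,-0.53,0,-0.4],[1,0,-0.53,0,-0.4]]]'|sed -n 2p
python3 -m inch '[[[0.25,0,0,0,-0.4],[0.5,0,0,0,-0.4],[0.75,0,0,0,-0.4],[1,0,0,0,-0.4],[1,0,0,0,-0.4]]]'|sed -n 2p
python3 -m inch '[[[0.08,0,0.2,0,-0.4],[0.08,0.005,0.4,0,-0.4],[0.08,0.005,0.6,0,-0.4],[0.08,0.005,0.7,0,-0.4],[0.08,0.005,0.7,0,-0.4]]]'
```

```text
position: [0.4488, 0.0127, 0.1971]
position: [0.4486, 0.213, 0.197]
time: 19.75
position: [0.4487, 0.2251, 0.0561]
eef_rot: [[0.001, 1.0, -0.006], [1.0, -0.001, -0.002], [-0.002, -0.006, -1.0]]
wrist_force: [-0.3, -0.4, 0.0]
opening: 0.0323
finger_force: 30.1
```

```bash
python3 -m inch '[[[0,0.015,0.06,0,-0.4],[0,0.015,0.11,0,-0.4],[0,0.015,0.135,0,-0.4],[0,0.015,0.145,0,-0.4],[0,0.015,0.145,0,-0.4]]]'
```

```text
time: 20.38
position: [0.454, 0.2266, 0.0298]
eef_rot: [[-0.0, 1.0, 0.0], [1.0, 0.0, 0.0], [0.0, 0.0, -1.0]]
wrist_force: [0.4, 0.4, -0.7]
opening: 0.0327
finger_force: 30.1
```

```bash
python3 -m inch '[[[0,0,0.01,0,-0.4],[0,0,0.018,0,-0.4],[0,0,0.018,0,-0.4],[0,0,0.018,0,-0.1],[0,0,0.018,0,0.1],[0,0,0.018,0,0.25],[0,0,0.018,0,0.25]]]'
python3 -m inch '[[[0,0,-0.2,0,0.3],[0,0,-0.5,0,0.3],[0,0,-0.85,0,0.4],[0,0,-0.85,0,0.4],[0,0,-0.85,0,0.4]]]' | sed -n 2p
python3 - <<'E'
from h import *
d=shot('scene'); P=cloud(d)
p=P[(d['depth']>0)&(np.hypot(P[...,0]-.453,P[...,1]-.226)<.035)&(P[...,2]>.016)&(P[...,2]<.06)]
print(len(p),cv2.minEnclosingCircle((p[:,:2]*1000).astype(np.float32)),np.percentile(p[:,2],[50,90,99]))
E
```

```text
time: 21.25
position: [0.4539, 0.2265, 0.0261]
eef_rot: [[-0.0, 1.0, 0.0], [1.0, 0.0, 0.0], [0.0, 0.0, -1.0]]
wrist_force: [0.3, -0.8, 0.1]
opening: 0.0535
finger_force: 0.0
position: [0.454, 0.2265, 0.1962]
100 ((450.9707336425781, 226.03097534179688), 17.80015754699707) [0.02918582 0.03201856 0.03343265]
```

Stopper A stands on the tray floor (top at 32 mm). Now stopper B at (0.576, -0.2505).

```bash
python3 -m inch '[[[-1,0.3,0,0,0.4],[-1,0.3,0,0,0.4],[-1,0.3,0,0,0.4],[-1,0.3,0,0,0.4],[-1,0.3,0,0,0.4]]]'|sed -n 2p
python3 -m inch '[[[-1,0.3,0,0,0.4],[-1,0.3,0,0,0.4],[-1,0.3,0,0,0.4],[-1,0.3,0,0,0.4],[-1,0.3,0,0,0.4]]]'|sed -n 2p
python3 -m inch '[[[-0.385,0.01,0,0,0.4],[-0.385,0.01,0.1,0,0.4],[-0.385,0.01,0.35,0,0.4],[-0.385,0.01,0.5,0,0.4],[-0.385,0.01,0.5,0,0.4]]]'
```

```text
position: [0.5129, 0.0254, 0.1936]
position: [0.5736, -0.1729, 0.1946]
time: 23.8
position: [0.5735, -0.2464, 0.092]
eef_rot: [[-0.002, 1.0, -0.007], [1.0, 0.002, 0.006], [0.006, -0.007, -1.0]]
wrist_force: [0.4, 0.1, -0.3]
opening: 0.0591
finger_force: 0.0
```

```bash
python3 -m inch '[[[0,0,0.1,0,0.4],[0,0,0.22,0,0.4],[0,0,0.32,0,0.4],[0,0,0.365,0,0.4],[0,0,0.365,0,0.4],[0,0,0.365,0,0.4]]]'|sed -n 2,4p
python3 -m inch '[[[0,0,0,0,-0.4],[0,0,0,0,-0.4],[0,0,0,0,-0.4],[0,0,0,0,-0.4],[0,0,0,0,-0.4],[0,0,0,0,-0.4]]]' 30
python3 -m inch '[[[0,0,-0.1,0,-0.4],[0,0,-0.25,0,-0.4],[0,0,-0.55,0,-0.4],[0,0,-0.85,0,-0.4],[0,0,-0.85,0,-0.4],[0,0,-0.85,0,-0.4]]]'
```

```text
position: [0.5767, -0.251, 0.0241]
eef_rot: [[-0.0, 1.0, 0.002], [1.0, 0.0, -0.001], [-0.001, 0.002, -1.0]]
wrist_force: [-1.1, 0.2, 0.0]
time: 25.3
position: [0.5767, -0.2509, 0.0241]
eef_rot: [[-0.0, 1.0, 0.001], [1.0, 0.0, -0.001], [-0.001, 0.001, -1.0]]
wrist_force: [-1.0, 0.3, 5.7]
opening: 0.0325
finger_force: 30.2
time: 26.05
position: [0.5757, -0.2502, 0.1933]
eef_rot: [[-0.0, 1.0, -0.0], [1.0, 0.0, 0.0], [0.0, -0.0, -1.0]]
wrist_force: [-0.7, 0.1, -0.9]
opening: 0.0326
finger_force: 29.9
```

```bash
python3 -m inch '[[[0.25,-0.08,0,0,-0.4],[0.5,-0.15,0,0,-0.4],[0.75,-0.22,0,0,-0.4],[1,-0.3,0,0,-0.4],[1,-0.3,0,0,-0.4]]]'|sed -n 2p
python3 -m inch '[[[0.25,-0.08,0,0,-0.4],[0.5,-0.15,0,0,-0.4],[0.75,-0.22,0,0,-0.4],[1,-0.286,0,0,-0.4],[1,-0.286,0,0,-0.4],[1,-0.286,0,0,-0.4]]]'|sed -n 2p
python3 -m inch '[[[0.1,0,0,0,-0.4],[0.1,0,0.25,0,-0.4],[0.1,0,0.45,0,-0.4],[0.1,0,0.65,0,-0.4],[0.1,0,0.72,0,-0.4],[0.1,0,0.72,0,-0.4],[0.1,0,0.72,0,-0.4]]]'
```

```text
position: [0.5134, -0.0471, 0.1907]
position: [0.4587, 0.1486, 0.1922]
time: 28.3
position: [0.4604, 0.1693, 0.0508]
eef_rot: [[0.0, 1.0, 0.003], [1.0, -0.0, 0.0], [0.0, 0.003, -1.0]]
wrist_force: [0.0, 0.4, -0.9]
opening: 0.0323
finger_force: 30.0
```

```bash
python3 -m inch '[[[0,-0.006,0.05,0,-0.4],[0,-0.006,0.09,0,-0.4],[0,-0.006,0.115,0,-0.4],[0,-0.006,0.122,0,-0.4],[0,-0.006,0.122,0,-0.4],[0,-0.006,0.122,0,-0.4]]]'|sed -n 2,4p
python3 -m inch '[[[0,0,0,0,-0.1],[0,0,0,0,0.1],[0,0,0,0,0.25],[0,0,0,0,0.25]]]'
python3 -m inch '[[[0,0,-0.2,0,0.3],[0,0,-0.5,0,0.3],[0,0,-0.85,0,0.4],[0,0,-0.85,0,0.4],[0,0,-0.85,0,0.4]]]' | sed -n 2p
python3 - <<'E'
from h import *
d=shot('scene'); P=cloud(d)
for x,y in((.453,.226),(.459,.170)):
    p=P[(d['depth']>0)&(np.hypot(P[...,0]-x,P[...,1]-y)<.028)&(P[...,2]>.016)&(P[...,2]<.06)]
    if len(p): print(len(p),cv2.minEnclosingCircle((p[:,:2]*1000).astype(np.float32)),np.percentile(p[:,2],[50,90,99]))
E
```

```text
position: [0.4572, 0.1696, 0.026]
eef_rot: [[-0.001, 1.0, -0.002], [1.0, 0.001, -0.001], [-0.001, -0.002, -1.0]]
wrist_force: [-8.2, -1.4, 17.8]
time: 29.55
position: [0.4574, 0.1695, 0.0245]
eef_rot: [[-0.0, 1.0, -0.0], [1.0, 0.0, -0.0], [-0.0, -0.0, -1.0]]
wrist_force: [-0.3, 0.7, -0.5]
opening: 0.0534
finger_force: 0.0
position: [0.4576, 0.1695, 0.1947]
99 ((452.724609375, 227.18026733398438), 18.54778289794922) [0.02954874 0.0327214  0.03540584]
107 ((456.0145568847656, 167.8827667236328), 17.96588134765625) [0.02935839 0.03232689 0.0348716 ]
```

Both stoppers are in the tray with equal heights, 60 mm apart. Now the cup at (0.460, -0.304).

```bash
python3 -m inch '[[[-1,0,0,0,0.4],[-1,0,0,0,0.4],[-1,0,0,0,0.4],[-1,0,0,0,0.4],[-1,0,0,0,0.4]]]'|sed -n 2p
python3 -m inch '[[[-1,0,0,0,0.4],[-1,0,0,0,0.4],[-1,0,0,0,0.4],[-1,0,0,0,0.4],[-1,0,0,0,0.4],[-1,0,0,0,0.4]]]'|sed -n 2p
python3 -m inch '[[[-0.365,0.013,0,0,0.4],[-0.365,0.013,0,0,0.4],[-0.365,0.013,0.25,0,0.4],[-0.365,0.013,0.45,0,0.4],[-0.365,0.013,0.6,0,0.4],[-0.365,0.013,0.6,0,0.4],[-0.365,0.013,0.6,0,0.4]]]'
```

```text
position: [0.4566, -0.0303, 0.193]
position: [0.4578, -0.2281, 0.1942]
time: 32.48
position: [0.4612, -0.3032, 0.0762]
eef_rot: [[-0.001, 1.0, 0.001], [1.0, 0.001, -0.001], [-0.001, 0.001, -1.0]]
wrist_force: [-0.2, -0.3, 0.1]
opening: 0.0599
finger_force: 0.0
```

```bash
python3 -m inch '[[[0,0,0.12,0,0.4],[0,0,0.22,0,0.4],[0,0,0.262,0,0.4],[0,0,0.262,0,0.4],[0,0,0.262,0,0.4]]]'|sed -n 2,4p
python3 -m inch '[[[0,0,0,0,0],[0,0,0,0,-0.3],[0,0,0,0,-0.3],[0,0,0,0,-0.3],[0,0,0,0,-0.3],[0,0,0,0,-0.3]]]' 20
python3 -m inch '[[[0,0,-0.05,0,-0.3],[0,0,-0.12,0,-0.3],[0,0,-0.2,0,-0.3],[0,0,-0.2,0,-0.3],[0,0,-0.2,0,-0.3]]]'
python3 - <<'E'
from h import *
d=shot('side'); cv2.imwrite('pics/c1.png',cv2.resize(d['pixels'][210:330,240:400],None,fx=4,fy=4))
E
```

```text
position: [0.461, -0.3042, 0.0237]
eef_rot: [[-0.0, 1.0, 0.002], [1.0, 0.0, -0.002], [-0.002, 0.002, -1.0]]
wrist_force: [0.3, -0.1, 0.6]
time: 33.85
position: [0.4606, -0.304, 0.0231]
eef_rot: [[-0.0, 1.0, 0.001], [1.0, 0.0, -0.001], [-0.001, 0.001, -1.0]]
wrist_force: [-1.4, 0.3, 5.7]
opening: 0.0339
finger_force: 19.7
time: 34.48
position: [0.4601, -0.3034, 0.0623]
eef_rot: [[-0.0, 1.0, -0.0], [1.0, 0.0, -0.0], [-0.0, -0.0, -1.0]]
wrist_force: [0.1, 0.2, -0.4]
opening: 0.0337
finger_force: 20.0
```

View pics/c1.png

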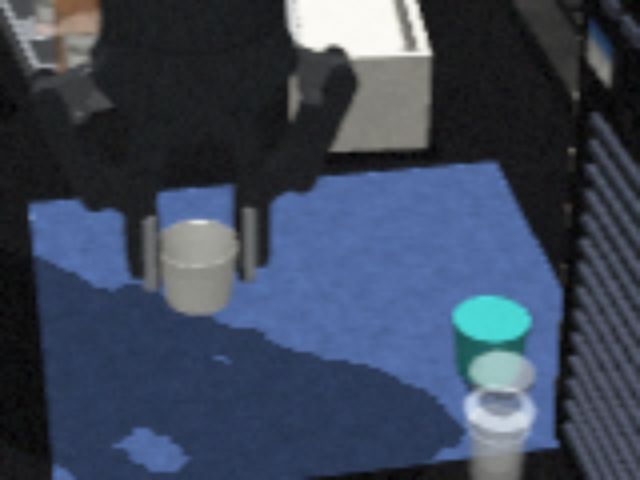

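The cup hangs level between the pads at crop (200,265). Carrying it to the dish at (0.605, 0.295).

```bash
python3 -m inch '[[[0,0,-0.2,0,-0.3],[0,0,-0.4,0,-0.3],[0.1,0.02,-0.66,0,-0.3],[0.3,0.08,-0.66,0,-0.3],[0.5,0.15,-0.66,0,-0.3],[0.7,0.2,-0.66,0,-0.3],[0.9,0.25,-0.66,0,-0.3],[1,0.25,-0.66,0,-0.3]]]'|sed -n 2p
python3 -m inch '[[[0.2,0.05,0,0,-0.3],[0.4,0.1,0,0,-0.3],[0.6,0.15,0,0,-0.3],[0.8,0.2,0,0,-0.3],[1,0.25,0,0,-0.3]]]'|sed -n 2p
python3 -m inch '[[[0.2,0.05,0,0,-0.3],[0.4,0.1,0,0,-0.3],[0.6,0.15,0,0,-0.3],[0.8,0.2,0,0,-0.3],[0.95,0.22,0,0,-0.3],[0.99,0.22,0,0,-0.3],[0.99,0.22,0,0,-0.3],[0.99,0.22,0,0,-0.3]]]'
```

```text
position: [0.51, -0.1016, 0.1935]
position: [0.5601, 0.0972, 0.1938]
time: 37.15
position: [0.6042, 0.2932, 0.1942]
eef_rot: [[0.001, 1.0, -0.0], [1.0, -0.001, -0.001], [-0.001, -0.0, -1.0]]
wrist_force: [0.1, -0.3, 0.1]
opening: 0.0337
finger_force: 20.1
```

```bash
python3 -m inch '[[[0.005,0,0.2,0,-0.3],[0.005,0,0.4,0,-0.3],[0.005,0,0.58,0,-0.3],[0.005,0,0.7,0,-0.3],[0.005,0,0.77,0,-0.3],[0.005,0,0.8,0,-0.3],[0.005,0,0.8,0,-0.3],[0.005,0,0.8,0,-0.3]]]'
python3 - <<'E'
from h import *
d=shot('scene');P=cloud(d)
p=P[(d['depth']>0)&(np.hypot(P[...,0]-.605,P[...,1]-.294)<.03)&(d['pixels'].min(-1)>120)&(P[...,2]<.08)]
print(len(p),np.percentile(p,[1,50,99],axis=0).round(4))
cv2.imwrite('pics/c2.png',cv2.resize(d['pixels'][70:200,220:380],None,fx=4,fy=4))
E
```

```text
time: 38.15
position: [0.605, 0.2958, 0.0357]
eef_rot: [[-0.0, 1.0, 0.002], [1.0, 0.0, 0.001], [0.001, 0.002, -1.0]]
wrist_force: [0.3, 0.4, -0.0]
opening: 0.034
finger_force: 20.1
49 [[ 0.5767  0.2804 -0.0021]
 [ 0.6072  0.3064  0.022 ]
 [ 0.6176  0.3145  0.0406]]
```

View pics/c2.png

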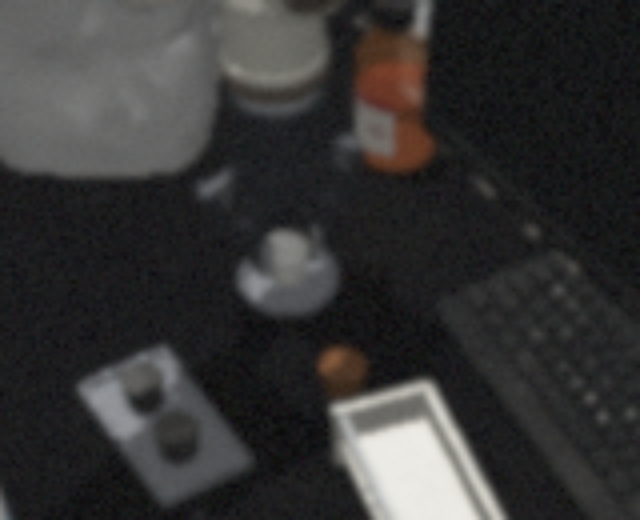

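The cup sits over the dish, crop (288,255) against the dish at (288,275), and both stoppers stand in the tray. Lowering the last 11 mm in small steps.

```bash
python3 -m inch '[[[0,0,0.02,0,-0.3],[0,0,0.035,0,-0.3],[0,0,0.045,0,-0.3],[0,0,0.05,0,-0.3],[0,0,0.05,0,-0.3],[0,0,0.05,0,-0.3]]]'
```

```text
time: 38.95
position: [0.6042, 0.2956, 0.0243]
eef_rot: [[-0.0, 1.0, 0.0], [1.0, 0.0, 0.0], [0.0, 0.0, -1.0]]
wrist_force: [-0.5, -0.3, -0.8]
opening: 0.034
finger_force: 20.1
```

```bash
python3 -m inch '[[[0,0,0.003,0,-0.3],[0,0,0.003,0,-0.1],[0,0,0.003,0,0.1],[0,0,0.003,0,0.25],[0,0,0.003,0,0.25]]]'
python3 -m inch '[[[0,0,-0.1,0,0.25],[0,0,-0.3,0,0.25],[0,0,-0.6,0,0.3],[0,0,-0.9,0,0.4],[0,0,-0.9,0,0.4]]]' | sed -n 2p
python3 -m inch '[[[0,-0.5,-0.2,0,0.4],[0,-1,-0.2,0,0.4],[0,-1,-0.2,0,0.4],[0,-1,-0.2,0,0.4],[0,-1,-0.2,0,0.4]]]' | sed -n 2p
python3 - <<'E'
from h import *
T=lambda c,a,p:(np.array([[np.cos(a),np.sin(a)],[-np.sin(a),np.cos(a)]])@(np.array(p)-c)).round(1)
for n in('scene','side'):
    d=shot(n); P=cloud(d); cv2.imwrite('pics/f_%s.png'%n,cv2.resize(d['pixels'][100:340,220:430],None,fx=2.4,fy=2.4))
    for k,x,y,z0,z1,c,a in(('clear',.42,.0285,.062,.12,(425.8,-2),10.4),('amber',.431,-.0315,.062,.12,(425.8,-2),10.4),('st1',.453,.226,.016,.06,(455.4,197.7),6.4),('st2',.458,.169,.016,.06,(455.4,197.7),6.4),('cup',.604,.295,.015,.06,(605,295),0)):
        p=P[(d['depth']>0)&(np.hypot(P[...,0]-x,P[...,1]-y)<.028)&(P[...,2]>z0)&(P[...,2]<z1)]
        if len(p)>5:
            e=cv2.minEnclosingCircle((p[:,:2]*1000).astype(np.float32)); print(n,k,len(p),T(c,np.radians(a),e[0]),round(e[1],1),'ztop',p[:,2].max().round(4))
E
```

```text
time: 39.58
position: [0.6041, 0.2956, 0.0237]
eef_rot: [[-0.0, 1.0, -0.0], [1.0, 0.0, 0.0], [0.0, -0.0, -1.0]]
wrist_force: [-0.4, -0.6, 0.4]
opening: 0.0534
finger_force: 0.0
position: [0.608, 0.2968, 0.2135]
position: [0.4033, 0.2957, 0.2445]
scene clear 78 [ 1.1 31.3] 11.2 ztop 0.1068
scene amber 84 [ -0.5 -27.9] 11.1 ztop 0.1064
scene st1 97 [ 1.  27.2] 18.2 ztop 0.036
scene st2 104 [ -2.3 -28.8] 18.0 ztop 0.0334
scene cup 80 [-1.5 -1.2] 19.6 ztop 0.0341
side clear 114 [-0.5 29.4] 9.7 ztop 0.1056
side amber 140 [ -0.1 -28.7] 11.3 ztop 0.1044
side st1 94 [ 1.4 28.1] 19.9 ztop 0.0345
side st2 111 [ -4.8 -27.6] 19.0 ztop 0.0344
side cup 94 [-3.7  1.7] 20.5 ztop 0.033
```

View pics/f_scene.png

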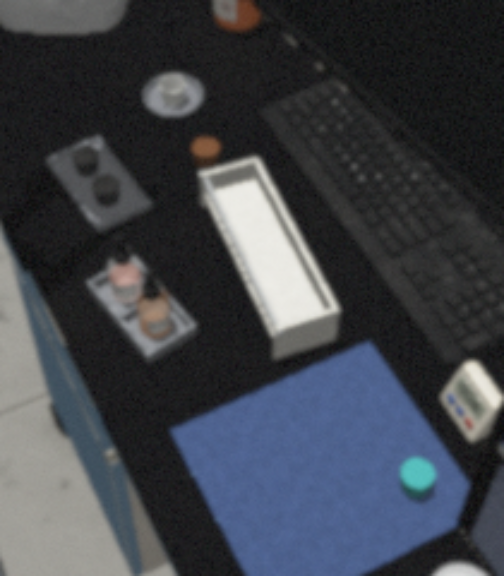

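View pics/f_side.png

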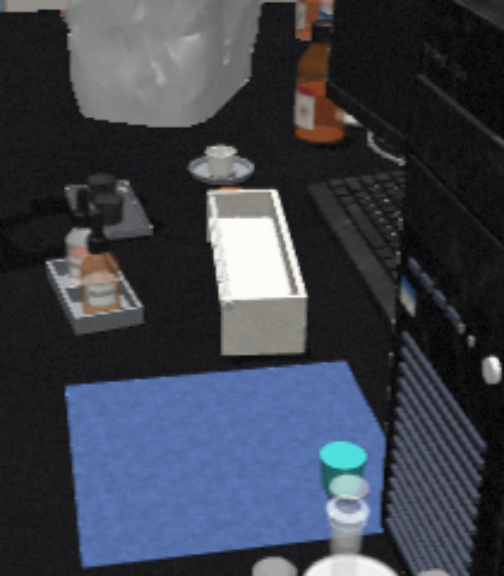

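Both views show the bottles upright in their bays, the stoppers standing in the tray, the cup in the dish and the timer untouched. All measured positions are within tolerance, so I'm handing in.

```bash
python3 -c "
from cell import job; print(job.close_job())"
```

```text
the job is handed in; nothing more can be done
None
```

I handed the job in after about 40 s of robot time: both bottles are in the caddy, one per bay, both black stoppers are in the tray, the cup is in the dish and the timer was left alone; my final measurements put everything within tolerance, but no verdict came back.

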